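# Load the orange carrier through the spring gate of the hold lane

### The arm

A 7-joint arm with a two-finger parallel gripper is mounted at the origin on a cart in front of the work surface, level with it; the furniture and walls round the work are solid. World frame = base frame: x ahead of the robot, y to its left, z up, the work surface at z = 0. Lengths are in m, angles in degrees, forces in N, time in s.
With the tool pointing down it reaches from about 0.425 to 0.875 m from the base axis. Payload 4.7 kg.
Tool frame: the origin (TCP) lies between the finger pads; the fingertips stand 22 mm ahead of it and the grasp point (between the pads) lies 3 mm ahead of it; z points along the fingers, y is the line along which they close (so a half turn about z gives the same grasp; the last joint's range is limited). The gripper opens to 85 mm and grips with 20 to 120 N. Pads are 22 mm wide; open, the fingers measure 114 mm over their backs; the gripper's body (76 mm by 85 mm) begins 54 mm behind the grasp point. The pads swing forward as they close: fully open they stand 13 mm farther back than shut.
Start: joints at [-75.453, 18.392, -4.016, 83.108, 1.295, 78.541, -3.26], TCP at [0.154, 0.631, 0.253] pointing down, gripper open.
Joint ranges: [-163.93, 163.93], [-17.29, 119.83], [-79.2, 71.16], [3.27, 140.29], [-89.18, 269.18], [5.43, 117.66], [-154.24, 154.24]. Speed limits (degrees/s): [147.25, 147.25, 180, 180, 180, 180, 180].

### API

Orientations are given as [roll, pitch, yaw] about the fixed x, y, z axes, in that order (R = Rz(yaw) Ry(pitch) Rx(roll)).
In Python, from workcell import * gives the robot as it stands.
- The arm moves only by the tool drive_tool, never from a script. Its argument "commands" is a list of rows, each a list of 2 entries, a list of its own where there are three numbers: the shift along the tool's x, y, z in cm, then the turn about the tool's z in rad. A call has 1 to 12 rows; each row shifts and turns the commanded pose from where the row before left it, along the tool's axes as they then stand; what a row does not reach is not made up. A row lasts 1/12 s, in which the tool goes at most 41.7 mm and 7.16 degrees, less where a joint would pass 70% of its speed; a pose out of reach is approached as far as the arm can. A call with a gripper value outside its range is refused whole. "grip" is the closure, from 0 (fully open) to 1 (shut), set as the call begins (left out, the last holds). The fingers move at their own pace and stop on an object; "grip_force" is the grip in N (left out, the last holds). Time passes only in rows, so rows that do not move let the fingers close. It gives the time, the measured TCP pose, the force, the opening and the grip force at its end, in the units of the state.
- get_obs(): the state, without advancing time (a new reading comes with each control period).
- get_image(name): name is "scene" or "top" or "wrist"; returns (picture, depth): 384x512x3 uint8, red, green, blue; 384x512 float32, m along the optical axis (not along the pixel's ray), 0 where there is no reading.
- camera_params(name): a dict with "intrinsics" (3x3 intrinsics, pixels), "T" (4x4, takes a point from camera to world coordinates). Camera axes: x right, y down, z forward; pixel columns grow to the right and rows downward; lengths in m; the calibration is good to about 2 mm. The wrist camera is an equidistant fisheye: a pixel r from the principal point sees the ray r / f radians off the axis. A picture is of the moment at which its call begins: read the wrist's pose just before it. camera_params takes no time and is no camera call; for the wrist camera it gives the pose at the moment of the call.
- sign_off(): hands the job in; it is judged then, once.
The state is a dict: "time_s": time; "joints": joint angles; "qd": joint speeds; "effort": joint torques, N m; "position": TCP position; "tool_rot": TCP orientation; "wrist_force": force on the tool from outside, world axes, zero at the start; "torque": the same for the moment, N m; "opening": opening from 0.0 (shut) to 1.0 (fully open); "finger_force": force on a finger pad.
Only numpy, scipy, OpenCV 4.12 (cv2) and the standard library are available. Lean on these libraries where they do the work, as an engineer would, in place of code of your own. Each camera call takes 0.05 s, during which the arm holds its last target. There are 200 camera calls.

### The job

Load the orange part carrier into the hold lane: slide it along the channel through the spring gate (not over it) and press it home against the sprung end stop with about 12 N for half a second, feeling for the stop because its setting varies. Never press on the stop with more than 18 N. Then let go of it, so that it stays flat in the lane behind the shut gate, and leave the grey carrier where it is.

Things in the scene. Friction and masses are not known exactly. Their poses are not given: they have to be found in the camera images.
- carrier_orange: The part to load: orange slab 64 (x) x 36 (y) x 22 mm high; fixed on its middle a white block 30 x 30 mm, from 22 to 44 mm above the underside, with an 8 mm pin up to 58 mm. About 0.17 kg, stands on the worktop. Origin: centre of the underside; z up, x along the length (either end may lead). Grip the block across y from above, fingertips 25 mm or more above the underside to clear the lane.
- carrier_grey: The same carrier in grey; it must stay where it is (at most 20 mm of movement). Origin and axes as for the orange one.
- lane: Hold lane, fixed: aluminium plate 220 (x) x 80 (y) x 8 mm with grey walls. Origin: centre of the underside; +x is the loading direction, z up. Channel floor 8 mm above the origin, walls' tops at 28 mm. Lead-in from x = -103 to -45 mm, 40 mm wide, with a flared mouth out to x = -120 mm; gate at x = -45 mm; chamber behind it 46 mm wide, up to the blue stop housing.
- lane_mouth (a point): Point on the channel floor at the start of the straight lead-in (x = -103 mm of the lane, 8 mm above its underside). Set the carrier down lengthwise with its centre 16 mm further in: its nose is then in the lead-in, 10 mm short of the gate, and most of it rests on the plate, which begins 7 mm before this point.
- gate_mid (a point): Middle of the gate, 18 mm above the lane's underside. Two yellow sprung leaves, each 22 mm long, from 9 to 27 mm above the lane's underside, hinged at the side walls. They open only in the loading direction, pushed by the carrier with a few newtons, lie along its sides as it passes and swing shut on their own once its tail is 22 mm past the gate.
- gate_left (a joint): Angle of the leaf hinged at the +y wall of the lane: 0 shut, 1.6 rad fully open in the loading direction; its spring shuts it.
- gate_right (a joint): The same for the leaf hinged at the -y wall of the lane.
- stop: Blue end-stop housing, 30 x 50 x 26 mm with a black lock knob on top, at the far end of the lane. Origin: centre of its underside, on the channel floor; axes as the lane's. A black plunger head, 26 mm wide, stands out of it to the gate; its face lies 50 mm (longest) to 30 mm (shortest) before this origin: the setting changes between runs, is not measured and must be felt.
- stop_front (a point): Middle of the stop housing's front face (fixed, not the plunger). The plunger yields under a damped spring: 2 N to start, then 2.5 N per mm, plus 1.5 N per 10 mm/s of speed; 8 mm of travel. Press with about 12 N (8 to 17 is good; 18 never). A carrier so pressed is clear of the gate leaves; let go, it is pushed back by those few mm, still behind the shut gate.
Things that resemble listed ones, but are neither listed nor needed, are in the scene too. Leave any red look-alike of the carrier_orange alone.

How it is judged:
By the outcome, as a careful person would: the job done as asked, in the order asked, and still so for the second after the job is handed in, with the robot touching nothing.
It also fails if it takes over 54 s, if anything falls off the work surface, if the arm or the gripper's body presses on something with over 40 N, if the wrist force passes 120 N, or if a joint passes its speed limit or range.

## Working session

There is one attempt and no reset: what is moved stays moved. The work goes in short steps, Python scripts to look and compute and a tool call to move; the robot and the scene stay as the last step left them, time stands still between calls to the robot, and variables do not carry over. Pictures are saved under pics/ and viewed, at most 10 in all, crops included, and the job is handed in when it is done.

Besides the shell and the picture viewer there is one more tool, called after "Call:" by a JSON object that holds its "api" and its "payload", one argument or row to a line. drive_tool: Moves the arm, as the interface text tells. Its arguments: {"type":"object","properties":{"commands":{"type":"array","items":{"type":"array"}},"grip":{"type":"number"},"grip_force":{"type":"number"}},"required":["commands"]}

```bash
mkdir -p pics
python3 - <<'E'
from workcell import *
import cv2,numpy as np
o=get_obs();print(o)
for n in("top","scene"):
    im,d=get_image(n);p=camera_params(n);print(n,p)
    cv2.imwrite(f"pics/{n}0.png",im[:,:,::-1]);np.savez(f"{n}0.npz",im=im,d=d,K=p["intrinsics"],T=p["T"])
E
```

```text
{'time_s': 0.0, 'joints': array([-75.4528463 ,  18.44054137,  -4.01656045,  83.17503605,
         1.29408226,  78.54008943,  -3.26070553]), 'qd': array([-0.01670866,  0.06806192,  0.07013602, -0.08245653,  0.05865522,
       -0.0103235 ,  0.11315137]), 'effort': array([ 6.33742384e-04, -4.93593693e+01, -3.81931616e-01, -3.14323676e+01,
        1.29922468e-02,  1.18460311e-02, -4.92050475e-06]), 'position': array([0.1542912 , 0.63091463, 0.25220562]), 'tool_rot': array([-1.79889529e+02,  4.48796527e-03,  1.66262691e+02]), 'wrist_force': array([0.32032282, 0.41509381, 0.17354841]), 'torque': array([ 0.0272827 , -0.00096479, -0.04423358]), 'finger_force': 0.0, 'opening': 1.0001894592534109}
top {'intrinsics': array([[464.44084225,   0.        , 256.82715895],
       [  0.        , 464.44084225, 191.0261994 ],
       [  0.        ,   0.        ,   1.        ]]), 'T': array([[-0.01718436, -0.99778789,  0.06421859,  0.41842121],
       [-0.99972495,  0.01612147, -0.01703285, -0.06671658],
       [ 0.01595987, -0.06449362, -0.99779049,  1.33763527],
       [ 0.        ,  0.        ,  0.        ,  1.        ]])}
scene {'intrinsics': array([[410.07527374,   0.        , 257.38203584],
       [  0.        , 410.07527374, 195.66566022],
       [  0.        ,   0.        ,   1.        ]]), 'T': array([[ 0.88943392, -0.16266726,  0.42713775,  0.09154372],
       [-0.45665572, -0.3557441 ,  0.81542117, -0.8634189 ],
       [ 0.01930941, -0.92031815, -0.39069381,  0.44427806],
       [ 0.        ,  0.        ,  0.        ,  1.        ]])}
```

View pics/top0.png

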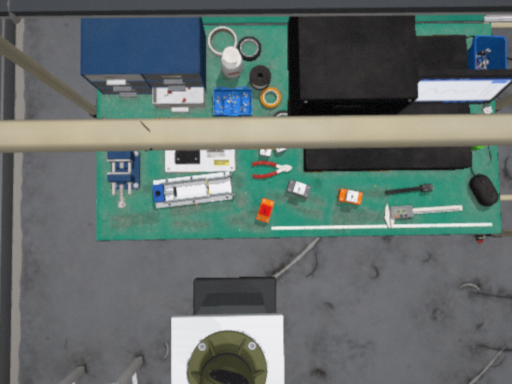

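View pics/scene0.png

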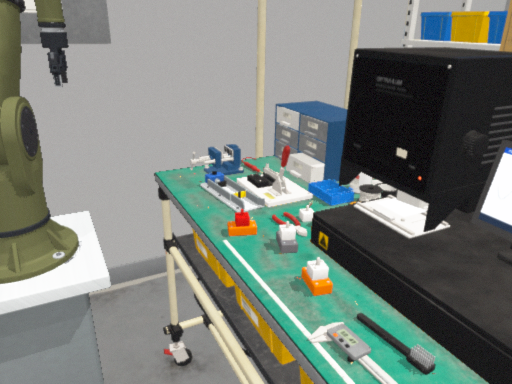

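The top view shows the orange carrier at about (350,196), grey at (298,187), the red-blocked look-alike at (265,210), and the lane at (193,190) with its blue stop at (158,193). Loading therefore runs to the image left (+y). The scene view agrees: orange at (317,278).

```bash
cat > h.py <<'E'
import numpy as np,cv2
def ray(K,T,u,v):
    d=np.array([(u-K[0,2])/K[0,0],(v-K[1,2])/K[1,1],1.]);return T[:3,3],T[:3,:3]@d
def onplane(K,T,u,v,z):
    o,d=ray(K,T,u,v);return o+d*(z-o[2])/d[2]
E
python3 - <<'E'
from h import *
f=np.load("top0.npz");im,d,K,T=f["im"],f["d"],f["K"],f["T"]
hsv=cv2.cvtColor(im,cv2.COLOR_RGB2HSV)
def blobs(lo,hi,z,name,roi=(150,240,100,500)):
    m=cv2.inRange(hsv,lo,hi);mm=np.zeros_like(m);a,b,c,e=roi;mm[a:b,c:e]=m[a:b,c:e]
    n,l,s,c=cv2.connectedComponentsWithStats(mm)
    for i in range(1,n):
        if s[i,4]>12:
            pts=np.argwhere(l==i)[:,::-1].astype(np.float32);r=cv2.minAreaRect(pts)
            box=np.array([onplane(K,T,*q,z) for q in cv2.boxPoints(r)])
            print(name,s[i,4],c[i].round(1),onplane(K,T,*r[0],z).round(4),"box",box[:,:2].round(3).tolist())
blobs((5,150,120),(20,255,255),.022,"orange")
blobs((22,120,120),(35,255,255),.027,"yellow")
blobs((105,120,60),(125,255,255),.034,"blue",(170,215,140,180))
blobs((0,0,190),(179,40,255),.044,"white",(170,215,140,380))
for u,v in[(190,132),(250,205),(350,196),(298,187),(193,190),(160,192)]:
    o,r=ray(K,T,u,v);print(u,v,(o+r*d[v,u]).round(3))
cv2.imwrite("pics/crop1.png",cv2.resize(im[165:230,140:380],None,fx=3.3,fy=3.3,interpolation=cv2.INTER_CUBIC)[:,:,::-1])
E
```

```text
orange 78 [342.1 194.9] [ 0.4881 -0.3313  0.022 ] box [[0.472, -0.319], [0.507, -0.323], [0.504, -0.344], [0.47, -0.339]]
orange 42 [358.7 198.9] [ 0.4754 -0.3781  0.022 ] box [[0.465, -0.359], [0.497, -0.381], [0.486, -0.397], [0.454, -0.375]]
orange 174 [264.4 210.3] [ 0.449 -0.111  0.022] box [[0.425, -0.084], [0.484, -0.105], [0.473, -0.138], [0.414, -0.117]]
blue 175 [158.3 192.9] [0.5016 0.1875 0.034 ] box [[0.524, 0.205], [0.527, 0.175], [0.479, 0.17], [0.476, 0.2]]
white 133 [198.9 170.7] [0.5561 0.0718 0.044 ] box [[0.565, 0.166], [0.562, -0.023], [0.548, -0.023], [0.551, 0.167]]
white 18 [281.3 170.4] [ 0.5567 -0.1617  0.044 ] box [[0.56, -0.146], [0.559, -0.177], [0.554, -0.177], [0.554, -0.146]]
white 124 [208.6 175.3] [0.5468 0.0482 0.044 ] box [[0.548, 0.092], [0.558, 0.006], [0.545, 0.004], [0.536, 0.091]]
white 72 [178.5 178.5] [0.5401 0.129  0.044 ] box [[0.542, 0.159], [0.547, 0.1], [0.538, 0.099], [0.533, 0.158]]
white 47 [158.3 181.3] [0.5331 0.1833 0.044 ] box [[0.537, 0.201], [0.541, 0.167], [0.53, 0.166], [0.525, 0.199]]
white 267 [219.5 186.7] [0.5167 0.0155 0
[... 483 characters left out ...]
74, -0.336], [0.502, -0.344], [0.494, -0.372], [0.466, -0.364]]
white 40 [169.3 197.1] [0.4891 0.1549 0.044 ] box [[0.494, 0.167], [0.498, 0.146], [0.484, 0.143], [0.48, 0.164]]
white 78 [212.  198.7] [0.4822 0.0408 0.044 ] box [[0.482, 0.082], [0.491, 0.001], [0.482, 0.0], [0.474, 0.081]]
white 36 [182.  202.7] [0.4723 0.1212 0.044 ] box [[0.472, 0.148], [0.478, 0.095], [0.473, 0.095], [0.466, 0.147]]
white 29 [161.2 204.7] [0.4684 0.1752 0.044 ] box [[0.465, 0.189], [0.473, 0.189], [0.472, 0.161], [0.464, 0.161]]
190 132 [ 0.489 -0.021  0.974]
250 205 [ 0.465 -0.069 -0.005]
350 196 [ 0.484 -0.349  0.043]
298 187 [ 0.511 -0.204  0.046]
193 190 [0.51  0.093 0.014]
160 192 [0.504 0.182 0.036]
```

View pics/crop1.png

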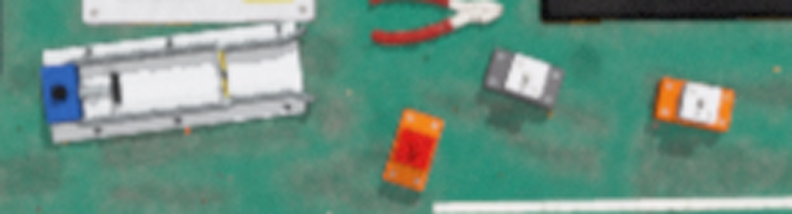

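The enlarged crop shows the gate near full-image (207.6,187) and the stop knob near (158,193). The orange carrier's long axis is at about 75° yaw and the lane's at about 97°. I'll fly over the lane first for a close look with the wrist camera.

```bash
cat >> h.py <<'E'
def plan(p,yaw,q,yaw2,n,pr=True):
    "rows (cm, rad in the tool's axes) for a straight line, tool down"
    p=np.array(p,float);q=np.array(q,float);st=(q-p)/n;th=-np.radians(yaw2-yaw)/n;y=np.radians(yaw);rows=[]
    for i in range(n):
        c,s=np.cos(y),np.sin(y)
        rows.append([[round(100*(st[0]*c+st[1]*s),2),round(100*(st[0]*s-st[1]*c),2),round(-100*st[2],2)],round(th,4)]);y-=th
    print(str(rows).replace(" ",""))
E
python3 - <<'E'
from h import *
plan([.154,.631,.252],166.3,[.50,.08,.26],97.3,17)
E
```

```text
[[[np.float64(-2.75),np.float64(-2.67),np.float64(-0.05)],np.float64(0.0708)],[[np.float64(-2.93),np.float64(-2.47),np.float64(-0.05)],np.float64(0.0708)],[[np.float64(-3.09),np.float64(-2.25),np.float64(-0.05)],np.float64(0.0708)],[[np.float64(-3.25),np.float64(-2.03),np.float64(-0.05)],np.float64(0.0708)],[[np.float64(-3.38),np.float64(-1.79),np.float64(-0.05)],np.float64(0.0708)],[[np.float64(-3.5),np.float64(-1.55),np.float64(-0.05)],np.float64(0.0708)],[[np.float64(-3.6),np.float64(-1.3),np.float64(-0.05)],np.float64(0.0708)],[[np.float64(-3.68),np.float64(-1.04),np.float64(-0.05)],np.float64(0.0708)],[[np.float64(-3.75),np.float64(-0.78),np.float64(-0.05)],np.float64(0.0708)],[[np.float64(-3.79),np.float64(-0.51),np.float64(-0.05)],np.float64(0.0708)],[[np.float64(-3.82),np.float64(-0.24),np.float64(-0.05)],np.float64(0.0708)],[[np.float64(-3.83),np.float64(0.03),np.float64(-0.05)],np.float64(0.0708)],[[np.float64(-3.82),np.float64(0.3),np.float64(-0.05)],np.float64(0.0708)],[[np.float64(-3.78),np.float64(0.57),np.float64(-0.05)],np.float64(0.0708)],[[np.float64(-3.73),np.float64(0.84),np.float64(-0.05)],np.float64(0.0708)],[[np.float64(-3.67),np.float64(1.1),np.float64(-0.05)],np.float64(0.0708)],[[np.float64(-3.58),np.float64(1.36),np.float64(-0.05)],np.float64(0.0708)]]
```

Call:
{"api": "drive_tool", "payload": {
  "commands": [
    [[-2.8, -2.7, 0], 0.07],
    [[-2.9, -2.5, 0], 0.07],
    [[-3.1, -2.3, 0], 0.07],
    [[-3.3, -2.0, 0], 0.07],
    [[-3.4, -1.8, 0], 0.07],
    [[-3.5, -1.6, 0], 0.07],
    [[-3.6, -1.3, 0], 0.07],
    [[-3.7, -1.0, 0], 0.07],
    [[-3.8, -0.8, 0], 0.07],
    [[-3.8, -0.5, 0], 0.07],
    [[-3.8, -0.2, 0], 0.07],
    [[-3.8, 0, 0], 0.07]
  ]
}}

```text
time_s: 1.1
position: [0.4016, 0.2399, 0.2531]
tool_rot: [-180.0, -0.0, 117.9]
wrist_force: [1.2, 0.5, 0.1]
opening: 0.995
finger_force: 0.0
```

Call:
{"api": "drive_tool", "payload": {
  "commands": [
    [[-3.8, 0.3, 0], 0.07],
    [[-3.8, 0.6, 0], 0.07],
    [[-3.7, 0.8, 0], 0.07],
    [[-3.7, 1.1, 0], 0.07],
    [[-3.6, 1.4, 0], 0.07],
    [[0, 0, 0], 0],
    [[0, 0, 0], 0]
  ]
}}

```text
time_s: 1.68
position: [0.5055, 0.0781, 0.253]
tool_rot: [-180.0, 0.0, 97.8]
wrist_force: [-0.1, 0.9, 0.6]
opening: 0.999
finger_force: 0.0
```

```bash
sed -i 's/rows.append(\[\[round(\(.*\),2),round(\(.*\),2),round(-100\*st\[2\],2)\],round(th,4)\])/rows.append([[round(float(v),2) for v in (\1,\2,-100*st[2])],round(float(th),3)])/' h.py
python3 - <<'E'
from workcell import *
import cv2,numpy as np
o=get_obs();print(o["time_s"],o["position"],o["tool_rot"],o["wrist_force"],o["joints"])
p=camera_params("wrist");im,d=get_image("wrist");print(p)
cv2.imwrite("pics/w1.png",im[:,:,::-1]);np.savez("w1.npz",im=im,d=d,K=p["intrinsics"],T=p["T"])
from h import *
plan(o["position"],o["tool_rot"][2],[.484,-.354,.26],75,13)
E
```

```text
1.6833 [0.50550593 0.07806915 0.25301716] [-1.79969153e+02  3.52707542e-02  9.77746557e+01] [-0.07266294  0.85066696  0.62088395] [-40.83727404   0.87693025  29.5806965  103.49693513  -0.41219335
  75.77370599  -3.38327404]
{'intrinsics': array([[297.31863964,   0.        , 251.85168893],
       [  0.        , 297.31863964, 191.42801923],
       [  0.        ,   0.        ,   1.        ]]), 'T': array([[ 9.90879478e-01,  1.27942722e-01,  4.22909009e-02,
         4.93871491e-01],
       [ 1.34748947e-01, -9.39023151e-01, -3.16351456e-01,
         1.58993248e-01],
       [-7.62731429e-04,  3.19164820e-01, -9.47698916e-01,
         3.74351158e-01],
       [ 0.00000000e+00,  0.00000000e+00,  0.00000000e+00,
         1.00000000e+00]])}
[[[-3.27,-0.61,-0.05],0.031],[[-3.29,-0.51,-0.05],0.031],[[-3.3,-0.41,-0.05],0.031],[[-3.31,-0.31,-0.05],0.031],[[-3.32,-0.21,-0.05],0.031],[[-3.33,-0.11,-0.05],0.031],[[-3.33,-0.01,-0.05],0.031],[[-3.33,0.1,-0.05],0.031],[[-3.32,0.2,-0.05],0.031],[[-3.31,0.3,-0.05],0.031],[[-3.3,0.4,-0.05],0.031],[[-3.29,0.5,-0.05],0.031],[[-3.27,0.6,-0.05],0.031]]
```

View pics/w1.png

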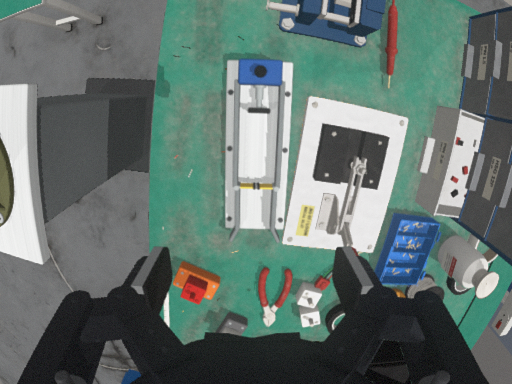

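The wrist view shows the lane well: blue housing at (260,72), plunger head at (258,109), gate at (257,186), mouth at about (254,235). To its right a toggle clamp stands near (355,190).

```bash
cat >> h.py <<'E'
def fray(K,T,u,v):
    x,y=u-K[0,2],v-K[1,2];r=np.hypot(x,y)+1e-9;t=r/K[0,0]
    return T[:3,3],T[:3,:3]@np.array([x/r*np.sin(t),y/r*np.sin(t),np.cos(t)])
def fplane(K,T,u,v,z):
    o,d=fray(K,T,u,v);return o+d*(z-o[2])/d[2]
def fdepth(K,T,u,v,d):
    x,y=u-K[0,2],v-K[1,2];r=np.hypot(x,y)+1e-9;t=r/K[0,0]
    return T[:3,3]+T[:3,:3]@np.array([x/r*np.tan(t),y/r*np.tan(t),1])*d
E
python3 - <<'E'
from h import *
f=np.load("w1.npz");im,d,K,T=f["im"],f["d"],f["K"],f["T"]
hsv=cv2.cvtColor(im,cv2.COLOR_RGB2HSV)
def comp(m,roi,amin):
    mm=np.zeros_like(m);a,b,c,e=roi;mm[a:b,c:e]=m[a:b,c:e]
    n,l,s,c=cv2.connectedComponentsWithStats(mm)
    return [np.argwhere(l==i)[:,::-1].astype(np.float32) for i in range(1,n) if s[i,4]>amin]
def show(nm,m,roi,z,amin=15):
    for p in comp(m,roi,amin):
        W=np.array([fplane(K,T,u,v,z)[:2] for u,v in p],np.float32)
        (c,wh,an)=cv2.minAreaRect(W*1000);print(nm,len(p),p.mean(0).round(1),"c",np.round(c,1),"wh",np.round(wh,1),"ang",round(an,1))
show("blue",cv2.inRange(hsv,(105,120,60),(125,255,255)),(50,95,230,295),.034)
show("yellow",cv2.inRange(hsv,(22,120,100),(35,255,255)),(170,200,225,290),.027)
show("dark",cv2.inRange(hsv,(0,0,0),(179,255,60)),(98,118,240,275),.025)
show("orange/red",cv2.inRange(hsv,(0,150,100),(20,255,255)),(255,310,170,225),.03)
# channel side walls: print brightness profile across rows
for v in (130,150,170,205):
    print(v,[(u,im[v,u].tolist()) for u in range(222,296,2)] if v in(150,205) else "")
for u,v in[(360,160),(355,190),(345,225),(357,170),(352,215),(260,72),(257,109),(258,150)]:
    print(u,v,fdepth(K,T,u,v,d[v,u]).round(3))
pts=[(u,v) for v in range(100,245,1) for u in range(312,410)]
P=np.array([fdepth(K,T,u,v,d[v,u]) for u,v in pts if d[v,u]>0]);h=P[P[:,2]>.04]
print("tall",h.min(0),h.max(0),len(h))
E
```

```text
blue 960 [259.8  71.5] c [498.5 186.7] wh [48.3 28.9] ang 7.8
yellow 48 [246.5 185.5] c [501.8  49.7] wh [13.5  3.9] ang 7.7
yellow 53 [265.2 186.2] c [525.   52.3] wh [13.6  5.1] ang 7.8
orange/red 1152 [195.5 282.8] c [ 446.4 -108.4] wh [62.3 61.6] ang 71.3
130 
150 [(222, [86, 108, 98]), (224, [91, 111, 99]), (226, [177, 179, 178]), (228, [113, 116, 114]), (230, [104, 105, 106]), (232, [157, 159, 156]), (234, [137, 139, 142]), (236, [146, 151, 150]), (238, [156, 160, 158]), (240, [230, 231, 230]), (242, [233, 234, 232]), (244, [228, 229, 228]), (246, [232, 233, 232]), (248, [233, 235, 233]), (250, [238, 239, 237]), (252, [240, 241, 240]), (254, [238, 238, 238]), (256, [237, 239, 237]), (258, [236, 237, 236]), (260, [235, 237, 236]), (262, [234, 235, 234]), (264, [242, 242, 242]), (266, [212, 214, 211]), (268, [190, 192, 190]), (270, [189, 192, 189]), (272, [190, 192, 190]), (274, [186, 187, 186]), (276, [105, 107, 108]), (278, [143, 147, 150]), (280, [153, 158, 158]), (282, [133, 135, 134]), (284, [92, 95, 94]), (286, [107, 106, 106]), (288, [220, 221, 219]), (290, [103, 148, 129]
[... 548 characters left out ...]
, 184, 186]), (264, [187, 189, 186]), (266, [184, 185, 182]), (268, [187, 186, 185]), (270, [146, 145, 146]), (272, [128, 132, 131]), (274, [148, 155, 153]), (276, [178, 181, 180]), (278, [228, 228, 228]), (280, [229, 229, 229]), (282, [235, 237, 234]), (284, [232, 231, 231]), (286, [115, 135, 120]), (288, [117, 120, 115]), (290, [230, 230, 230]), (292, [233, 234, 233]), (294, [234, 232, 232])]
360 160 [0.634 0.104 0.035]
355 190 [0.628 0.071 0.055]
345 225 [0.626 0.026 0.057]
357 170 [0.62  0.097 0.067]
352 215 [0.629 0.042 0.063]
260 72 [0.499 0.185 0.043]
257 109 [0.502 0.143 0.027]
258 150 [0.51  0.092 0.009]
tall [0.61345834 0.00429501 0.04003403] [0.63210271 0.11050163 0.09163914] 1239
```

Call:
{"api": "drive_tool", "payload": {
  "commands": [
    [[-3.3, -0.6, 0], 0.03],
    [[-3.3, -0.5, 0], 0.03],
    [[-3.3, -0.4, 0], 0.03],
    [[-3.3, -0.3, 0], 0.03],
    [[-3.3, -0.2, 0], 0.03],
    [[-3.3, -0.1, 0], 0.03],
    [[-3.3, 0, 0], 0.03],
    [[-3.3, 0.1, 0], 0.03],
    [[-3.3, 0.2, 0], 0.03],
    [[-3.3, 0.3, 0], 0.03],
    [[-1.0, 0, 0], 0.03],
    [[0, 0, 0], 0.03]
  ]
}}

```text
time_s: 2.73
position: [0.4894, -0.2625, 0.2531]
tool_rot: [-180.0, 0.1, 77.2]
wrist_force: [-1.0, 0.6, -0.0]
opening: 0.999
finger_force: 0.0
```

Run:
```python
from workcell import *
from h import *
o=get_obs();print(o["time_s"],o["position"],o["tool_rot"])
p=camera_params("wrist");im,d=get_image("wrist")
cv2.imwrite("pics/w2.png",im[:,:,::-1]);np.savez("w2.npz",im=im,d=d,K=p["intrinsics"],T=p["T"])
K,T=p["intrinsics"],p["T"]
hsv=cv2.cvtColor(im,cv2.COLOR_RGB2HSV)
for nm,m,z in(("orange",cv2.inRange(hsv,(0,140,90),(22,255,255)),.022),("white",cv2.inRange(hsv,(0,0,175),(179,45,255)),.044)):
    n,l,s,c=cv2.connectedComponentsWithStats(m)
    for i in range(1,n):
        if 60<s[i,4]<6000:
            q=np.argwhere(l==i)[:,::-1]
            W=np.array([fplane(K,T,u,v,z)[:2] for u,v in q],np.float32)*1000
            r=cv2.minAreaRect(W);print(nm,s[i,4],c[i].round(0),np.round(r[0],1),np.round(r[1],1),round(r[2],1))
```

```text
2.7333 [ 0.48944241 -0.26251355  0.25307188] [-1.79963617e+02  6.35437114e-02  7.71829212e+01]
orange 362 [300.  29.] [ 578.7 -116.2] [67.7 13.8] 87.0
orange 126 [340.   9.] [634.  -98.4] [13.5 17.1] 69.0
orange 359 [271.  31.] [ 545.6 -112.5] [12.3 58.9] 4.0
orange 561 [432.  34.] [ 765.  -137.4] [62.9 56.2] 0.2
orange 1524 [190.  51.] [ 448.4 -113.2] [37.1 65.2] 71.1
orange 508 [262. 218.] [ 481.6 -353.3] [69.5 34.4] 78.9
white 1984 [  8. 104.] [188.2 -51.1] [245.6  65.7] 74.0
white 561 [333.  26.] [ 613.2 -122.4] [28.7 28. ] 76.6
white 125 [436.  33.] [ 751.8 -139.9] [38.7 36.8] 75.4
white 214 [397.  60.] [ 685.8 -171.3] [47.6 47.3] 84.0
white 561 [350.  58.] [ 624.2 -161.8] [29.  28.7] 19.5
white 516 [298.  74.] [ 561.4 -171.8] [23.  41.9] 2.3
white 2104 [199. 214.] [ 433.6 -324.6] [378.3  61.6] 89.5
white 754 [257. 118.] [ 507. -210.] [30.9 30.5] 70.6
white 4190 [427. 181.] [ 712.3 -340.1] [ 56.  184.3] 0.1
white 666 [406. 186.] [ 677.2 -338. ] [179.8   8.1] 90.0
white 479 [263. 239.] [ 481.  -356.3] [30.8 28.8] 78.9
white 92 [253. 312.] [ 443.  -473.5] [13.  31.1] 3.0
white 82 [261. 331.] [ 445.3 -514.7] [14.6 19.7] 2.6
white 358 [482. 365.] [ 944.3 -878.4] [ 27.1 453.7] 33.5
```

View pics/w2.png

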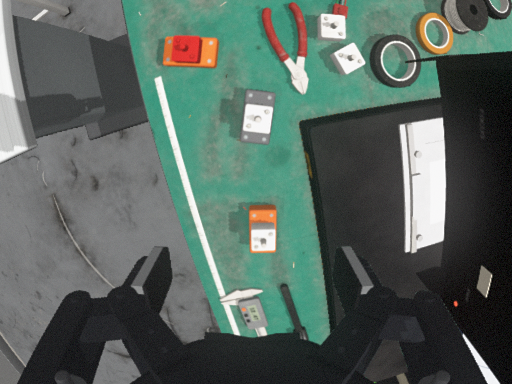

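Orange carrier at (262,229), its block at (263,240); grey at (258,118) and well away from the grasp. Black machine base edge runs from (310,150) to (330,320): I'll check clearance to it.

Run:
```python
from h import *
f=np.load("w2.npz");d,K,T=f["d"],f["K"],f["T"]
P=np.array([fdepth(K,T,u,v,d[v,u]) for v in range(100,260) for u in range(285,400) if d[v,u]>0])
s=P[(P[:,1]>-.42)&(P[:,1]<-.29)]
for a,b in((.012,.03),(.03,.06),(.06,.1),(.1,.3)):
    q=s[(s[:,2]>a)&(s[:,2]<b)];print(a,b,len(q),q[:,0].min() if len(q) else None)
plan([.4894,-.2625,.2531],77.2,[.481,-.356,.12],78.9,5)
```

```text
0.012 0.03 147 0.5536239337111194
0.03 0.06 275 0.5536231345938871
0.06 0.1 6195 0.5539998253537213
0.1 0.3 0 None
[[[-1.86,0.25,2.66],-0.006],[[-1.86,0.24,2.66],-0.006],[[-1.86,0.23,2.66],-0.006],[[-1.86,0.22,2.66],-0.006],[[-1.87,0.21,2.66],-0.006]]
```

Call:
{"api": "drive_tool", "payload": {
  "commands": [
    [[-1.9, 0.2, 2.7], -0.006],
    [[-1.9, 0.2, 2.7], -0.006],
    [[-1.9, 0.2, 2.7], -0.006],
    [[-1.9, 0.2, 2.7], -0.006],
    [[-1.8, 0.2, 2.5], -0.006],
    [[0, 0, 0], 0],
    [[0, 0, 0], 0]
  ],
  "grip": 0.3,
  "grip_force": 40
}}

```text
time_s: 3.37
position: [0.4804, -0.3527, 0.1185]
tool_rot: [-179.8, -0.1, 79.2]
wrist_force: [-0.0, 0.4, 0.5]
opening: 0.7
finger_force: 0.0
```

Run:
```python
from workcell import *
from h import *
o=get_obs();print(o["time_s"],o["position"],o["tool_rot"],o["opening"],o["wrist_force"])
p=camera_params("wrist");im,d=get_image("wrist");K,T=p["intrinsics"],p["T"]
cv2.imwrite("pics/w3.png",im[:,:,::-1])
hsv=cv2.cvtColor(im,cv2.COLOR_RGB2HSV)
for nm,m,z in(("orange",cv2.inRange(hsv,(0,140,90),(22,255,255)),.022),("white",cv2.inRange(hsv,(0,0,165),(179,45,255)),.044)):
    n,l,s,c=cv2.connectedComponentsWithStats(m)
    for i in range(1,n):
        if 100<s[i,4]<9000 and 180<c[i][0]<340 and c[i][1]>150:
            q=np.argwhere(l==i)[:,::-1]
            W=np.array([fplane(K,T,u,v,z)[:2] for u,v in q],np.float32)*1000
            r=cv2.minAreaRect(W);print(nm,s[i,4],c[i].round(0),np.round(r[0],1),np.round(r[1],1),round(r[2],1))
```

```text
3.3667 [ 0.48039604 -0.35265969  0.11846806] [-1.79778995e+02 -1.03454469e-01  7.92317433e+01] 0.6998456841926388 [-0.02484651  0.38316905  0.52448831]
orange 1190 [257. 177.] [ 486.2 -337.3] [29.6 35.4] 79.3
orange 130 [254. 240.] [ 476.1 -385.8] [ 5.4 34.1] 74.5
white 1853 [257. 215.] [ 483.  -355.4] [37.1 30.7] 78.1
white 1534 [222. 316.] [ 434.7 -447. ] [55.3 56.5] 79.4
```

View pics/w3.png

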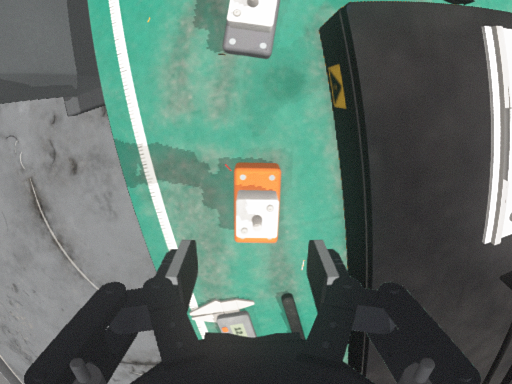

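The block is centred between the fingers at (257,215); about 4 mm of shift back is needed. Descend and grip.

Call:
{"api": "drive_tool", "payload": {
  "commands": [
    [[-0.2, 0.1, 1.8], 0.01],
    [[-0.2, 0.1, 1.8], 0],
    [[0, 0, 1.8], 0],
    [[0, 0, 1.1], 0],
    [[0, 0, 0.5], 0],
    [[0, 0, 0], 0],
    [[0, 0, 0], 0]
  ]
}}

```text
time_s: 4.0
position: [0.4831, -0.3585, 0.0513]
tool_rot: [179.9, -0.0, 78.7]
wrist_force: [0.1, -0.9, -0.3]
opening: 0.698
finger_force: 0.0
```

Call:
{"api": "drive_tool", "payload": {
  "commands": [
    [[0, 0, 0], 0],
    [[0, 0, 0], 0],
    [[0, 0, 0], 0],
    [[0, 0, 0], 0],
    [[0, 0, 0], 0],
    [[0, 0, 0], 0],
    [[0, 0, 0], 0]
  ],
  "grip": 1.0,
  "grip_force": 50
}}

```text
time_s: 4.58
position: [0.4826, -0.3592, 0.0515]
tool_rot: [179.9, -0.0, 78.6]
wrist_force: [-1.9, 1.7, 5.8]
opening: 0.331
finger_force: 50.2
```

Call:
{"api": "drive_tool", "payload": {
  "commands": [
    [[0, 0, -1.0], 0],
    [[0, 0, -2.5], 0],
    [[0, 0, -3.0], 0],
    [[0, 0, -3.0], 0],
    [[0, 0, -2.5], 0],
    [[0, 0, 0], 0]
  ]
}}

```text
time_s: 5.08
position: [0.4841, -0.3612, 0.1761]
tool_rot: [179.5, 0.1, 78.6]
wrist_force: [1.5, -0.4, -0.7]
opening: 0.335
finger_force: 50.0
```

Run:
```python
from workcell import *
from h import *
o=get_obs();print(o["position"],o["tool_rot"],o["wrist_force"],o["opening"])
plan(o["position"],o["tool_rot"][2],[.520,-.02,.17],97.2,11)
```

```text
[ 0.48405783 -0.36124118  0.17613459] [1.79503001e+02 1.47389856e-01 7.85595121e+01] [ 1.52708383 -0.35145963 -0.71321622] 0.3345708233632821
[[[3.11,-0.3,0.06],-0.03],[[3.11,-0.2,0.06],-0.03],[[3.12,-0.11,0.06],-0.03],[[3.12,-0.02,0.06],-0.03],[[3.12,0.07,0.06],-0.03],[[3.11,0.17,0.06],-0.03],[[3.11,0.26,0.06],-0.03],[[3.1,0.35,0.06],-0.03],[[3.09,0.44,0.06],-0.03],[[3.07,0.53,0.06],-0.03],[[3.06,0.62,0.06],-0.03]]
```

Call:
{"api": "drive_tool", "payload": {
  "commands": [
    [[2.0, -0.3, 0], -0.03],
    [[3.1, -0.2, 0], -0.03],
    [[3.1, -0.1, 0], -0.03],
    [[3.1, 0, 0], -0.03],
    [[3.1, 0.1, 0], -0.03],
    [[3.1, 0.2, 0], -0.03],
    [[3.1, 0.3, 0], -0.03],
    [[3.1, 0.4, 0], -0.03],
    [[3.1, 0.4, 0], -0.03],
    [[3.1, 0.5, 0], -0.03],
    [[3.1, 0.6, 0], -0.03],
    [[1.0, 0, 0], 0]
  ]
}}

```text
time_s: 6.08
position: [0.5141, -0.0126, 0.1697]
tool_rot: [-180.0, -0.1, 97.9]
wrist_force: [-0.6, 1.2, -1.6]
opening: 0.334
finger_force: 49.9
```

Call:
{"api": "drive_tool", "payload": {
  "commands": [
    [[0, 0, 0], 0],
    [[0, 0, 0], 0],
    [[0, 0, 0], 0]
  ]
}}

```text
time_s: 6.33
position: [0.5139, -0.0204, 0.1701]
tool_rot: [-180.0, 0.0, 97.4]
wrist_force: [-0.1, -0.7, -1.9]
opening: 0.332
finger_force: 49.9
```

Run:
```python
from workcell import *
from h import *
o=get_obs();print(o["time_s"],o["position"],o["tool_rot"],o["wrist_force"],o["opening"])
p=camera_params("wrist");im,d=get_image("wrist");K,T=p["intrinsics"],p["T"]
np.savez("w4.npz",im=im,d=d,K=K,T=T)
# rectify lane region to metric top views, planes at wall tops z=.028: 0.5 mm/px
cv2.imwrite("pics/w4.png",im[:,:,::-1])
```

```text
6.3333 [ 0.51388986 -0.02040511  0.17007178] [-1.79971050e+02  4.57571530e-02  9.73811361e+01] [-0.11380418 -0.66785695 -1.89115739] 0.33155243467839246
```

View pics/w4.png

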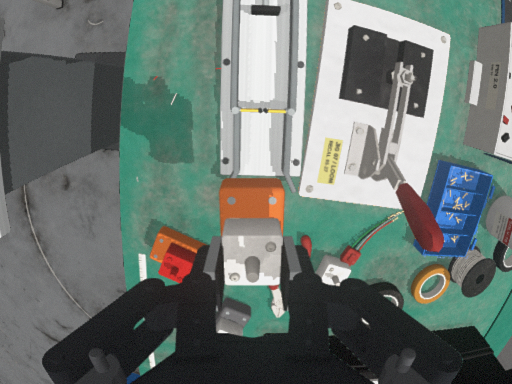

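The carrier is held square (slab at (252,200)); gate at (264,110), plunger head at (264,11), wall screws at (228,66), (301,64), (225,160), (296,163). I'll fit the lane axis from the leaves, screws and walls.

Run:
```python
from h import *
f=np.load("w4.npz");im,d,K,T=f["im"],f["d"],f["K"],f["T"]
hsv=cv2.cvtColor(im,cv2.COLOR_RGB2HSV);g=cv2.cvtColor(im,cv2.COLOR_RGB2GRAY)
print("depth z near screws",[fdepth(K,T,u,v,d[v,u]).round(4).tolist() for u,v in((228,60),(301,58),(225,155),(296,158),(237,60),(293,60),(264,60))])
S=[]
for u,v in((228,66),(301,64),(225,160),(296,163)):
    w=255.-g[v-5:v+6,u-5:u+6];w=np.where(w>w.max()-60,w,0);yy,xx=np.mgrid[-5:6,-5:6]
    a,b=u+(w*xx).sum()/w.sum(),v+(w*yy).sum()/w.sum();q=fplane(K,T,a,b,.008)[:2]*1000;S.append(q);print("screw",round(a,1),round(b,1),q.round(1))
S=np.array(S);m1,m2=(S[0]+S[1])/2,(S[2]+S[3])/2;print("mid",m1,m2,"yaw",np.degrees(np.arctan2(*(m1-m2)[::-1])),"cross",np.degrees(np.arctan2(*(S[0]-S[1])[::-1])),np.degrees(np.arctan2(*(S[2]-S[3])[::-1])))
m=cv2.inRange(hsv,(22,120,100),(35,255,255));m[:95]=0;m[125:]=0;m[:,:225]=0;m[:,305:]=0
W=np.array([fplane(K,T,u,v,.027)[:2] for v,u in np.argwhere(m)],np.float32)*1000;print("leaves",cv2.minAreaRect(W))
# wall inner edges, gradient along rows, floor bright
for v in(30,50,70,90,125,135,145,155):
    r=g[v].astype(int);print(v,r[224:306].tolist() if v in(50,145) else "")
m=cv2.inRange(hsv,(0,140,90),(22,255,255));n,l,s,c=cv2.connectedComponentsWithStats(m);i=l[200,230];q=np.argwhere(l==i)
for z in(.1405,):
    for v in(190,200,210):
        us=q[q[:,0]==v][:,1];A,B=[fplane(K,T,x,v,z)[:2]*1000 for x in(us.min()-.5,us.max()+.5)];print("carrier edges",v,us.min(),us.max(),A.round(1),B.round(1),"mid",((A+B)/2).round(1))
```

```text
depth z near screws [[0.4765, 0.0908, 0.0105], [0.5435, 0.1025, 0.0089], [0.4842, 0.0, 0.0099], [0.5532, 0.0059, 0.0088], [0.4858, 0.09, 0.0262], [0.5339, 0.0965, 0.0288], [0.5095, 0.0951, 0.0082]]
screw 227.0 63.0 [475.7  88.1]
screw 300.6 64.3 [544.   96.4]
screw 225.2 160.5 [484.9  -5.8]
screw 296.3 162.4 [554.3   1.4]
mid [509.84640605  92.25697335] [519.60570211  -2.20983778] yaw 95.89826014066193 cross -173.0775811567112 -174.12139887552442
leaves ((513.73388671875, 48.031227111816406), (37.994956970214844, 2.2646594047546387), 5.868388652801514)
30 
50 [194, 197, 196, 196, 192, 192, 192, 140, 128, 149, 153, 150, 154, 133, 130, 207, 233, 232, 231, 231, 236, 235, 229, 229, 231, 233, 232, 236, 237, 240, 240, 241, 242, 241, 240, 241, 242, 240, 240, 242, 243, 240, 238, 238, 239, 237, 234, 239, 242, 241, 242, 224, 198, 191, 192, 195, 194, 196, 198, 196, 195, 193, 191, 190, 192, 102, 84, 95, 131, 154, 157, 158, 152, 159, 228, 237, 233, 232, 233, 235, 237, 229]
70 
90 
125 
135 
145 [190, 187, 182, 187, 192, 193, 187, 182, 173, 143, 142, 154, 152, 154, 148, 122, 162, 221, 231, 231, 230, 233, 234, 233, 230, 235, 239, 239, 241, 238, 238, 237, 239, 240, 238, 237, 237, 240, 240, 237, 238, 240, 239, 238, 237, 204, 187, 186, 187, 184, 189, 186, 189, 185, 186, 188, 186, 188, 125, 82, 93, 135, 149, 148, 155, 152, 158, 203, 230, 233, 232, 232, 232, 232, 233, 233, 231, 225, 176, 125, 124, 125]
155 
carrier edges 190 0 511 [329.9 -11.9] [696.9  35.6] mid [513.4  11.8]
carrier edges 200 0 511 [328.1 -19.9] [701.   28.2] mid [514.5   4.2]
carrier edges 210 0 511 [326.  -28.1] [705.3  20.6] mid [515.7  -3.7]
```

Run:
```python
from h import *
f=np.load("w4.npz");im,K,T=f["im"],f["K"],f["T"]
hsv=cv2.cvtColor(im,cv2.COLOR_RGB2HSV);print(hsv[200,225],hsv[185,250])
m=cv2.inRange(hsv,(3,140,60),(22,255,255));m[:170]=0;m[240:]=0;m[:,:212]=0;m[:,295:]=0
n,l,s,c=cv2.connectedComponentsWithStats(m);i=1+np.argmax(s[1:,4]);q=np.argwhere(l==i)
M=[]
for v in range(186,216,5):
    us=q[q[:,0]==v][:,1];A,B=[fplane(K,T,x,v,.1405)[:2]*1000 for x in(us.min()-.5,us.max()+.5)];M.append((A+B)/2);print(v,us.min(),us.max(),A.round(1),B.round(1),M[-1].round(1),np.linalg.norm(A-B).round(1))
print("yaw",np.degrees(np.arctan2(*(M[0]-M[-1])[::-1])))
us=q[(q[:,1]>240)&(q[:,1]<265)];print("front row",us[:,0].min(),fplane(K,T,252,us[:,0].min(),.1405)*1000)
# lateral offset of tcp & of carrier from lane axis
yaw=np.radians(96);y=np.array([-np.sin(yaw),np.cos(yaw)]);x=np.array([np.cos(yaw),np.sin(yaw)]);g=np.array([513.9,49.])
for nm,p in(("tcp",np.array([513.9,-20.4])),("car",np.mean(M,0))):print(nm,"along",(p-g)@x-45,"lateral(+y lane)",(p-g)@y)
```

```text
[ 10 184 182] [ 11 160 140]
186 221 282 [492.2  11.1] [525.   15.3] [508.6  13.2] 33.1
191 220 283 [491.9   8.2] [526.   12.6] [509.   10.4] 34.4
196 220 283 [492.2   5.4] [526.5   9.8] [509.3   7.6] 34.6
201 220 283 [492.4   2.5] [527.    6.9] [509.7   4.7] 34.8
206 220 283 [ 4.927e+02 -4.000e-01] [527.4   4.1] [510.1   1.8] 35.0
211 220 283 [493.   -3.4] [527.9   1.1] [510.5  -1.1] 35.2
yaw 97.32807379869006
front row 179 [508.38843424  17.06485702 140.5       ]
tcp along -114.01981953855817 lateral(+y lane) 7.254275350775157
car along -87.21651405593471 lateral(+y lane) 8.831201967584652
```

Lane yaw ≈ 96°, and the carrier needs 25 mm forward and 8 mm to tool +y. I'll shift, lower to just above the walls and look again.

Call:
{"api": "drive_tool", "payload": {
  "commands": [
    [[0, 0, 0], 0.024],
    [[0.8, 0.3, 0], 0],
    [[1.0, 0.3, 1.0], 0],
    [[0.7, 0.2, 2.0], 0],
    [[0, 0, 2.5], 0],
    [[0, 0, 1.8], 0],
    [[0, 0, 0.7], 0],
    [[0, 0, 0], 0],
    [[0, 0, 0], 0],
    [[0, 0, 0], 0]
  ]
}}

```text
time_s: 7.22
position: [0.5206, 0.0073, 0.0913]
tool_rot: [179.9, -0.0, 96.1]
wrist_force: [-0.3, -0.3, -1.9]
opening: 0.336
finger_force: 49.8
```

Run:
```python
from workcell import *
from h import *
o=get_obs();print(o["time_s"],o["position"],o["tool_rot"],o["wrist_force"],o["opening"])
p=camera_params("wrist");im,d=get_image("wrist");K,T=p["intrinsics"],p["T"]
np.savez("w5.npz",im=im,d=d,K=K,T=T)
cv2.imwrite("pics/w5.png",cv2.resize(im[60:260,160:360],None,fx=3,fy=3,interpolation=cv2.INTER_CUBIC)[:,:,::-1])
```

```text
7.2167 [0.52055935 0.00725303 0.09134351] [ 1.79884598e+02 -9.02345425e-03  9.61271381e+01] [-0.26881084 -0.31266211 -1.85201085] 0.3361520511664954
```

View pics/w5.png

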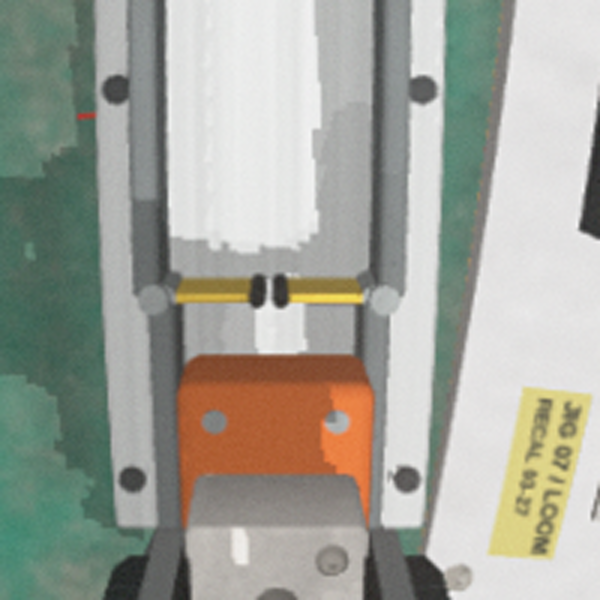

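The close view shows the carrier over the lead-in, slab edges at crop x 178–375, leaves meeting at crop (268,290), hinge posts at (153,300) and (385,300). Computing the lateral residual.

Run:
```python
from h import *
f=np.load("w5.npz");im,K,T=f["im"],f["K"],f["T"]
C=lambda x,y,z:fplane(K,T,160+(x+.5)/3-.5,60+(y+.5)/3-.5,z)[:2]*1000
s=[(C(116,89,.008)+C(423,89,.008))/2,(C(132,480,.008)+C(406,480,.008))/2]
gp=(C(153,300,.028)+C(385,300,.028))/2;gl=C(268,290,.027);print("screw mids",s,"hinges",gp,"leaf mid",gl,"yaw",np.degrees(np.arctan2(*(s[0]-s[1])[::-1])),"hinge yaw",np.degrees(np.arctan2(*(C(385,300,.028)-C(153,300,.028))[::-1])))
c=[(C(179,395,.0618)+C(373,395,.0618))/2,(C(180,465,.0618)+C(375,465,.0618))/2];print("car",c,"w",np.linalg.norm(C(179,395,.0618)-C(373,395,.0618)))
fr=C(276,384,.0618);print("front",fr)
yaw=np.radians(96);y=np.array([-np.sin(yaw),np.cos(yaw)]);x=np.array([np.cos(yaw),np.sin(yaw)])
for nm,p in(("tcp",np.array([520.56,7.25])),("car",c[0]),("car",c[1]),("front",fr),("s0",s[0]),("s1",s[1]),("hinge",gp)):print(nm,"along",((p-gl)@x-45).round(1),"lat",((p-gl)@y).round(2))
```

```text
screw mids [array([509.24758752,  92.82715482]), array([519.14451004,  -2.7028895 ])] hinges [514.02742038  47.76893345] leaf mid [513.63871732  49.57918147] yaw 95.91474797654291 hinge yaw 6.040260394803645
car [array([516.5417403 ,  37.98538405]), array([518.26411689,  24.46797046])] w 34.77422377295172
front [516.32040856  40.03638982]
tcp along -87.8 lat -2.46
car along -56.8 lat -1.68
car along -70.5 lat -1.98
front along -54.8 lat -1.67
s0 along -1.5 lat -0.15
s1 along -97.6 lat -0.01
hinge along -46.8 lat -0.2
```

Call:
{"api": "drive_tool", "payload": {
  "commands": [
    [[0, -0.18, 0], 0],
    [[0, 0, 1.0], 0],
    [[0, 0, 1.0], 0],
    [[0, 0, 0.5], 0],
    [[0, 0, 0.3], 0],
    [[0, 0, 0], 0],
    [[0, 0, 0], 0]
  ]
}}

```text
time_s: 7.85
position: [0.5175, 0.0068, 0.062]
tool_rot: [-180.0, 0.0, 96.1]
wrist_force: [1.2, -0.5, -1.9]
opening: 0.341
finger_force: 49.9
```

Call:
{"api": "drive_tool", "payload": {
  "commands": [
    [[0, 0, 0.1], 0],
    [[0, 0, 0.1], 0],
    [[0, 0, 0.1], 0],
    [[0, 0, 0], 0],
    [[0, 0, 0], 0]
  ]
}}

```text
time_s: 8.27
position: [0.5177, 0.0069, 0.0595]
tool_rot: [-180.0, -0.0, 96.1]
wrist_force: [-1.4, -0.1, 0.2]
opening: 0.336
finger_force: 50.1
```

Call:
{"api": "drive_tool", "payload": {
  "commands": [
    [[0.2, 0, 0.03], 0],
    [[0.3, 0, 0.02], 0],
    [[0.3, 0, 0], 0],
    [[0.3, 0, 0], 0],
    [[0.3, 0, 0], 0],
    [[0.3, 0, 0], 0],
    [[0.3, 0, 0], 0],
    [[0, 0, 0], 0]
  ]
}}

```text
time_s: 8.93
position: [0.5176, 0.0202, 0.0599]
tool_rot: [179.8, 0.5, 95.9]
wrist_force: [0.8, -16.7, 5.9]
opening: 0.338
finger_force: 50.8
```

Call:
{"api": "drive_tool", "payload": {
  "commands": [
    [[0, 0, 0], 0],
    [[0, 0, 0], 0],
    [[0, 0, 0], 0]
  ]
}}

```text
time_s: 9.18
position: [0.5175, 0.0202, 0.0599]
tool_rot: [179.8, 0.5, 95.9]
wrist_force: [1.8, -16.2, 5.3]
opening: 0.339
finger_force: 50.8
```

Run:
```python
from workcell import *
from h import *
o=get_obs();print(o["time_s"],o["position"],o["tool_rot"],o["wrist_force"],o["torque"],o["opening"])
p=camera_params("wrist");im,d=get_image("wrist");K,T=p["intrinsics"],p["T"]
np.savez("w6.npz",im=im,d=d,K=K,T=T)
cv2.imwrite("pics/w6.png",cv2.resize(im[60:260,160:360],None,fx=3,fy=3,interpolation=cv2.INTER_CUBIC)[:,:,::-1])
```

```text
9.1833 [0.51754984 0.02015589 0.05985836] [179.80302944   0.47016358  95.92767508] [  1.81448614 -16.20242789   5.29087812] [-3.71552587 -0.46815532 -0.09462262] 0.33912136534344045
```

View pics/w6.png

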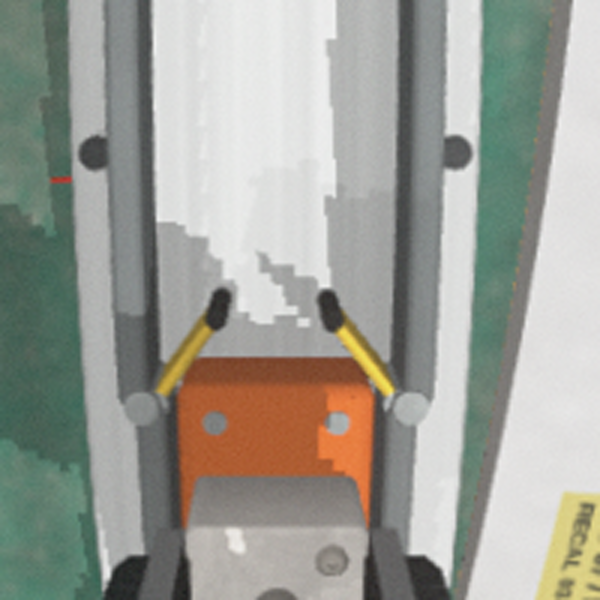

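The gate is opening evenly (leaves at about 57°) and the carrier is centred between the hinges (crop (140,407) and (411,407)), no slip. Keep pushing.

Call:
{"api": "drive_tool", "payload": {
  "commands": [
    [[0.1, 0, -0.05], 0],
    [[0.2, 0, 0], 0],
    [[0.2, 0, 0], 0],
    [[0.2, 0, 0], 0],
    [[0, 0, 0], 0],
    [[0, 0, 0], 0]
  ],
  "grip_force": 70
}}

```text
time_s: 9.73
position: [0.5159, 0.0315, 0.0597]
tool_rot: [179.9, 0.2, 96.1]
wrist_force: [1.0, -7.1, 2.1]
opening: 0.335
finger_force: 71.3
```

Call:
{"api": "drive_tool", "payload": {
  "commands": [
    [[0.3, 0, 0], 0],
    [[0.4, 0, 0], 0],
    [[0.5, 0, 0], 0],
    [[0.5, 0, 0], 0],
    [[0.5, 0, 0], 0],
    [[0.5, 0, 0], 0],
    [[0.5, 0, 0], 0],
    [[0.5, 0, 0], 0],
    [[0.4, 0, 0], 0],
    [[0.3, 0, 0], 0],
    [[0, 0, 0], 0],
    [[0, 0, 0], 0]
  ]
}}

```text
time_s: 10.73
position: [0.5108, 0.0771, 0.0596]
tool_rot: [179.9, 0.0, 96.1]
wrist_force: [1.8, -5.7, 2.2]
opening: 0.327
finger_force: 71.4
```

Call:
{"api": "drive_tool", "payload": {
  "commands": [
    [[0.3, 0, 0], 0],
    [[0.3, 0, 0], 0],
    [[0.3, 0, 0], 0],
    [[0.3, 0, 0], 0],
    [[0.3, 0, 0], 0],
    [[0.2, 0, 0], 0],
    [[0.1, 0, 0], 0],
    [[0, 0, 0], 0],
    [[0, 0, 0], 0]
  ]
}}

```text
time_s: 11.48
position: [0.5088, 0.0945, 0.0596]
tool_rot: [179.9, 0.1, 96.1]
wrist_force: [0.1, -5.8, 4.3]
opening: 0.334
finger_force: 71.5
```

Run:
```python
from workcell import *
from h import *
o=get_obs();print(o["time_s"],o["position"],o["tool_rot"],o["wrist_force"],o["torque"],o["opening"])
p=camera_params("wrist");im,d=get_image("wrist");K,T=p["intrinsics"],p["T"]
np.savez("w7.npz",im=im,d=d,K=K,T=T)
cv2.imwrite("pics/w7.png",cv2.resize(im[60:260,160:360],None,fx=3,fy=3,interpolation=cv2.INTER_CUBIC)[:,:,::-1])
```

```text
11.4833 [0.50875863 0.09448522 0.05963167] [1.79946017e+02 6.08763436e-02 9.60985956e+01] [ 0.06220077 -5.75790248  4.26067041] [-1.22630741 -0.21135224  0.00237676] 0.3338727284522933
```

View pics/w7.png

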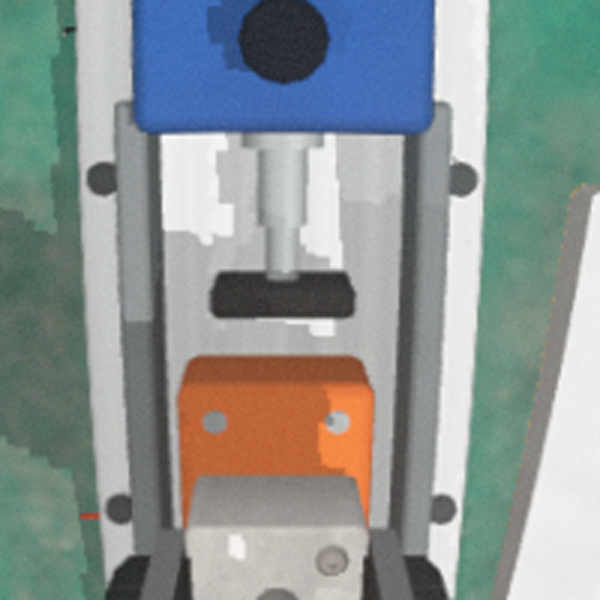

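The plunger head's face (crop row 318) is about 8 mm ahead of the carrier's nose (row 357), and the carrier is centred on it. Approach slowly and feel.

Call:
{"api": "drive_tool", "payload": {
  "commands": [
    [[0.1, 0, 0], 0],
    [[0.1, 0, 0], 0],
    [[0.1, 0, 0], 0],
    [[0.1, 0, 0], 0],
    [[0, 0, 0], 0],
    [[0, 0, 0], 0]
  ]
}}

```text
time_s: 12.03
position: [0.5082, 0.099, 0.0596]
tool_rot: [180.0, 0.0, 96.1]
wrist_force: [0.6, -3.2, 3.2]
opening: 0.328
finger_force: 71.5
```

Call:
{"api": "drive_tool", "payload": {
  "commands": [
    [[0.1, 0, 0], 0],
    [[0.05, 0, 0], 0],
    [[0.05, 0, 0], 0],
    [[0, 0, 0], 0],
    [[0, 0, 0], 0]
  ]
}}

```text
time_s: 12.45
position: [0.5078, 0.1015, 0.0595]
tool_rot: [180.0, -0.0, 96.1]
wrist_force: [1.0, -4.4, 4.1]
opening: 0.332
finger_force: 71.6
```

Call:
{"api": "drive_tool", "payload": {
  "commands": [
    [[0.05, 0, 0], 0],
    [[0.05, 0, 0], 0],
    [[0, 0, 0], 0],
    [[0, 0, 0], 0]
  ]
}}

```text
time_s: 12.78
position: [0.5078, 0.102, 0.0596]
tool_rot: [180.0, 0.0, 96.1]
wrist_force: [0.1, -3.8, 4.9]
opening: 0.334
finger_force: 71.7
```

Call:
{"api": "drive_tool", "payload": {
  "commands": [
    [[0.05, 0, 0], 0],
    [[0.05, 0, 0], 0],
    [[0, 0, 0], 0],
    [[0, 0, 0], 0]
  ]
}}

```text
time_s: 13.12
position: [0.5076, 0.1028, 0.0596]
tool_rot: [180.0, 0.0, 96.1]
wrist_force: [0.3, -5.4, 5.8]
opening: 0.33
finger_force: 71.8
```

Call:
{"api": "drive_tool", "payload": {
  "commands": [
    [[0.05, 0, 0], 0],
    [[0.05, 0, 0], 0],
    [[0, 0, 0], 0],
    [[0, 0, 0], 0]
  ]
}}

```text
time_s: 13.45
position: [0.5075, 0.1037, 0.0596]
tool_rot: [180.0, 0.0, 96.1]
wrist_force: [-0.5, -4.9, 4.7]
opening: 0.333
finger_force: 71.8
```

Call:
{"api": "drive_tool", "payload": {
  "commands": [
    [[0.05, 0, 0], 0],
    [[0.05, 0, 0], 0],
    [[0, 0, 0], 0],
    [[0, 0, 0], 0]
  ]
}}

```text
time_s: 13.78
position: [0.5073, 0.1047, 0.0596]
tool_rot: [180.0, 0.0, 96.1]
wrist_force: [0.4, -5.7, 5.5]
opening: 0.331
finger_force: 71.8
```

Call:
{"api": "drive_tool", "payload": {
  "commands": [
    [[0.05, 0, 0], 0],
    [[0.05, 0, 0], 0],
    [[0, 0, 0], 0],
    [[0, 0, 0], 0]
  ]
}}

```text
time_s: 14.12
position: [0.5073, 0.1052, 0.0596]
tool_rot: [180.0, 0.1, 96.1]
wrist_force: [0.5, -6.4, 7.5]
opening: 0.334
finger_force: 71.9
```

Run:
```python
from workcell import *
from h import *
o=get_obs();print(o["time_s"],o["position"],o["wrist_force"],o["torque"])
p=camera_params("wrist");im,d=get_image("wrist");K,T=p["intrinsics"],p["T"]
np.savez("w8.npz",im=im,d=d,K=K,T=T)
g=cv2.cvtColor(im,cv2.COLOR_RGB2GRAY);hsv=cv2.cvtColor(im,cv2.COLOR_RGB2HSV)
print([(v,int(g[v,252]),int(hsv[v,252,0]),int(hsv[v,252,1])) for v in range(145,192,1)])
a=np.load("w7.npz");g=cv2.cvtColor(a["im"],cv2.COLOR_RGB2GRAY);print([(v,int(g[v,252])) for v in range(145,192,1)])
```

```text
14.1167 [0.50728393 0.10515665 0.05956568] [ 0.45861986 -6.43382169  7.52359115] [-1.37724778 -0.0994284   0.02520868]
[(145, 177, 90, 6), (146, 178, 98, 6), (147, 179, 90, 1), (148, 178, 80, 4), (149, 180, 75, 8), (150, 178, 90, 4), (151, 179, 98, 6), (152, 175, 96, 7), (153, 180, 90, 6), (154, 180, 75, 6), (155, 175, 80, 4), (156, 170, 100, 4), (157, 172, 77, 10), (158, 168, 90, 5), (159, 171, 68, 6), (160, 166, 73, 11), (161, 168, 75, 3), (162, 172, 75, 9), (163, 170, 68, 6), (164, 168, 72, 8), (165, 169, 80, 5), (166, 162, 70, 5), (167, 161, 60, 3), (168, 164, 83, 6), (169, 162, 75, 6), (170, 141, 70, 5), (171, 141, 50, 5), (172, 114, 120, 2), (173, 59, 173, 16), (174, 46, 12, 27), (175, 54, 15, 36), (176, 53, 18, 23), (177, 52, 9, 32), (178, 56, 13, 30), (179, 51, 158, 19), (180, 53, 177, 39), (181, 48, 0, 29), (182, 52, 4, 36), (183, 57, 170, 13), (184, 54, 8, 65), (185, 69, 9, 138), (186, 96, 10, 171), (187, 108, 10, 174), (188, 114, 10, 179), (189, 123, 10, 178), (190, 122, 10, 180), (191, 122, 10, 180)]
[(145, 173), (146, 179), (147, 176), (148, 177), (149, 176), (150, 149), (151, 143), (152, 139), (153, 103), (154, 63), (155, 55), (156, 59), (157, 64), (158, 64), (159, 62), (160, 62), (161, 58), (162, 63), (163, 60), (164, 55), (165, 79), (166, 191), (167, 187), (168, 183), (169, 185), (170, 184), (171, 186), (172, 184), (173, 182), (174, 182), (175, 186), (176, 185), (177, 180), (178, 139), (179, 92), (180, 95), (181, 90), (182, 92), (183, 92), (184, 91), (185, 96), (186, 95), (187, 105), (188, 115), (189, 120), (190, 121), (191, 121)]
```

The plunger head now touches the nose (no gap in the column profile). I'll relieve some down-force, then press on in small steps.

Call:
{"api": "drive_tool", "payload": {
  "commands": [
    [[0, 0, -0.1], 0],
    [[0, 0, -0.05], 0],
    [[0, 0, 0], 0],
    [[0, 0, 0], 0]
  ]
}}

```text
time_s: 14.5
position: [0.5066, 0.1062, 0.0602]
tool_rot: [-180.0, 0.0, 96.1]
wrist_force: [1.9, -3.7, -3.5]
opening: 0.333
finger_force: 70.6
```

Call:
{"api": "drive_tool", "payload": {
  "commands": [
    [[0.05, 0, 0], 0],
    [[0.05, 0, 0], 0],
    [[0.05, 0, 0], 0],
    [[0, 0, 0], 0],
    [[0, 0, 0], 0]
  ]
}}

```text
time_s: 14.92
position: [0.5066, 0.1069, 0.0603]
tool_rot: [-179.9, 0.1, 96.1]
wrist_force: [3.1, -5.0, -4.0]
opening: 0.329
finger_force: 70.6
```

Call:
{"api": "drive_tool", "payload": {
  "commands": [
    [[0.05, 0, 0.03], 0],
    [[0.05, 0, 0.03], 0],
    [[0.05, 0, 0], 0],
    [[0, 0, 0], 0],
    [[0, 0, 0], 0]
  ]
}}

```text
time_s: 15.33
position: [0.5065, 0.1076, 0.06]
tool_rot: [-179.9, 0.1, 96.1]
wrist_force: [1.0, -7.5, -0.5]
opening: 0.331
finger_force: 71.0
```

Call:
{"api": "drive_tool", "payload": {
  "commands": [
    [[0.05, 0, 0], 0],
    [[0.05, 0, 0], 0],
    [[0.05, 0, 0], 0],
    [[0, 0, 0], 0],
    [[0, 0, 0], 0]
  ]
}}

```text
time_s: 15.75
position: [0.5065, 0.1083, 0.0601]
tool_rot: [-179.9, 0.2, 96.1]
wrist_force: [1.4, -9.0, 0.5]
opening: 0.329
finger_force: 71.1
```

Call:
{"api": "drive_tool", "payload": {
  "commands": [
    [[0.05, 0, 0], 0],
    [[0.05, 0, 0], 0],
    [[0.05, 0, 0], 0],
    [[0.05, 0, 0], 0],
    [[0.05, 0, 0], 0],
    [[0, 0, 0], 0],
    [[0, 0, 0], 0]
  ]
}}

```text
time_s: 16.33
position: [0.5063, 0.1094, 0.0601]
tool_rot: [-179.9, 0.3, 96.0]
wrist_force: [2.0, -12.9, 2.8]
opening: 0.333
finger_force: 71.2
```

Call:
{"api": "drive_tool", "payload": {
  "commands": [
    [[0.02, 0, 0], 0],
    [[0, 0, 0], 0],
    [[0, 0, 0], 0],
    [[0, 0, 0], 0],
    [[0, 0, 0], 0],
    [[0, 0, 0], 0],
    [[0, 0, 0], 0],
    [[0, 0, 0], 0],
    [[0, 0, 0], 0],
    [[0, 0, 0], 0]
  ]
}}

```text
time_s: 17.17
position: [0.5063, 0.1095, 0.0601]
tool_rot: [-179.9, 0.3, 96.0]
wrist_force: [1.3, -11.6, 1.9]
opening: 0.328
finger_force: 71.2
```

Call:
{"api": "drive_tool", "payload": {
  "commands": [
    [[-0.1, 0, 0], 0],
    [[-0.1, 0, 0], 0],
    [[-0.1, 0, 0], 0],
    [[-0.1, 0, 0], 0],
    [[0, 0, 0], 0],
    [[0, 0, 0], 0]
  ]
}}

```text
time_s: 17.67
position: [0.5065, 0.1076, 0.06]
tool_rot: [-179.9, 0.1, 96.1]
wrist_force: [2.3, -8.1, -0.6]
opening: 0.329
finger_force: 71.0
```

Call:
{"api": "drive_tool", "payload": {
  "commands": [
    [[0, 0, 0], 0],
    [[0, 0, 0], 0],
    [[0, 0, 0], 0],
    [[0, 0, 0], 0],
    [[0, 0, 0], 0],
    [[0, 0, 0], 0]
  ],
  "grip": 0.35
}}

```text
time_s: 18.17
position: [0.5066, 0.1101, 0.0603]
tool_rot: [-180.0, -0.0, 96.2]
wrist_force: [-0.1, 0.6, -0.1]
opening: 0.651
finger_force: 0.0
```

Call:
{"api": "drive_tool", "payload": {
  "commands": [
    [[0, 0, -0.5], 0],
    [[0, 0, -1.0], 0],
    [[0, 0, -1.5], 0],
    [[0, 0, -2.0], 0],
    [[0, 0, -2.0], 0],
    [[0, 0, -2.0], 0],
    [[-3.0, 0, -2.0], 0],
    [[-3.0, 0, -1.0], 0],
    [[-3.0, 0, 0], 0],
    [[0, 0, 0], 0],
    [[0, 0, 0], 0],
    [[0, 0, 0], 0]
  ]
}}

```text
time_s: 19.17
position: [0.5163, 0.0205, 0.1807]
tool_rot: [180.0, -0.1, 96.1]
wrist_force: [-0.2, 1.1, -0.6]
opening: 0.65
finger_force: 0.0
```

Run:
```python
from workcell import *
from h import *
o=get_obs();print(o["time_s"],o["position"],o["wrist_force"],o["opening"])
im,d=get_image("wrist")
cv2.imwrite("pics/w9.png",im[:,:,::-1])
```

```text
19.1667 [0.51630041 0.02051235 0.1807218 ] [-0.21887272  1.05089583 -0.61090492] 0.650408760369247
```

View pics/w9.png

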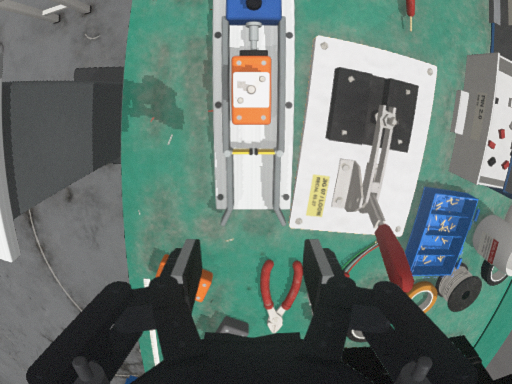

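The carrier lies flat in the chamber at (251,88), nose on the plunger (256,52), and the leaves are shut at (254,152). The gripper is clear, so I'm handing in.

```bash
python3 -c "
from workcell import *
print(sign_off())"
```

```text
the job is handed in; nothing more can be done
None
```

The orange carrier is in the hold lane, slid through the gate and held against the stop at about 12 N (wrist reading) for 0.8 s. It was then released flat behind the shut gate, the grey carrier was not touched, and the job was handed in at about 19 s.

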